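Close up a picture-frame corner in the assembly jig

ROBOT

A 6-joint arm with a two-finger parallel gripper is mounted at the origin on the work surface. World frame = base frame: x ahead of the robot, y to its left, z up, the work surface at z = 0. Lengths are in m, angles in rad, forces in N, time in s.
With the tool pointing down it reaches from about 0.275 to 0.825 m from the base axis. Payload 4.9 kg.
Tool frame: the origin (TCP) lies on the front face of the gripper's body, between the roots of the fingers; the fingertips stand 73 mm ahead of it and the grasp point (between the pads) lies 54 mm ahead of it; z points along the fingers, y is the line along which they close (so a half turn about z gives the same grasp; the last joint's range is limited). The gripper opens to 85 mm and grips with 20 to 120 N. Pads are 22 mm wide; open, the fingers measure 114 mm over their backs; the gripper's body (76 mm by 85 mm) begins 54 mm behind the grasp point. The pads swing forward as they close: fully open they stand 13 mm farther back than shut.
Start: joints at [1.111, 0.326, -0.193, 1.052, 0, 1.437], TCP at [0.176, 0.521, 0.304] pointing down, gripper open.
Joint ranges: [-2.65, 2.65], [-0.97, 1.79], [-1.3, 1.35], [-1.93, 2.1], [-1.47, 1.37], [-3.14, 3.14]. Speed limits (rad/s): [2.57, 2.57, 3.14, 3.14, 3.14, 3.14].

INTERFACE

Orientations are given as a unit quaternion [x, y, z, w].
In Python, from bench import r, viewer gives the robot as it stands. The module is installed in compiled form; this text tells all that it offers.
- The arm moves only by the tool drive_tool, never from a script. Its argument "series" is text: rows parted by semicolons, each of 7 numbers parted by spaces: the gripper's target within -1 to 1 (shut at 1, half-way at 0, fully open at -1), then the shift along the tool's x, y, z in m, then the turn, a rotation vector about the tool's x, y, z in rad. In form: hand tx ty tz wx wy wz; .... A call has 1 to 8 rows; each row is the pose to reach, as a shift and turn from the pose commanded when the call began, along the tool's axes at that moment; what a row does not reach only later rows make up. A row lasts 1/10 s, in which the tool goes at most 50 mm and 8.59 degrees, less where a joint would pass 70% of its speed; a pose out of reach is approached as far as the arm can. A call with a gripper value outside its range is refused whole. The fingers move at their own pace and stop on an object; "grip_force" is the grip in N (left out, the last holds). Time passes only in rows, so rows that repeat a pose let the fingers close. It gives the time, the measured TCP pose, the force, the opening and the grip force at its end, in the units of the state.
- r.sense(): the state, without advancing time (a new reading comes with each control period).
- viewer.camera(name): name is "side" or "top" or "wrist"; returns a dict with "pixels" (480x640x3 uint8, red, green, blue), "range_z" (480x640 float32, m along the optical axis (not along the pixel's ray), 0 where there is no reading), "vfov" (degrees; the focal length in pixels is half the picture's height over the tangent of half this angle, whatever the lens; pixels are square), "cx", "cy" (the principal point, pixels), "k1" (the pictures are not rectified: a ray, as slopes to the right and down, at radius r is drawn at 1 + k1 r^2 times it, then the intrinsics apply), "extrinsics" (4x4, takes a point from camera to world coordinates). Camera axes: x right, y up, looking along -z (the intrinsics and any distortion apply to the point x, -y, -z); pixel columns grow to the right and rows downward; lengths in m; the calibration is good to about 2 mm. A picture is of the moment at which its call begins.
- r.hand_in(): hands the job in; it is judged then, once.
The state is a dict: "time_s": time; "qpos": joint angles; "dq": joint speeds; "tau": joint torques, N m; "position": TCP position; "ee_rot": TCP orientation; "force": force on the tool from outside, world axes, zero at the start; "ft_torque": the same for the moment, N m; "width": opening from 0.0 (shut) to 1.0 (fully open); "grasp_force": force on a finger pad.
Only numpy, scipy, OpenCV 4.12 (cv2) and the standard library are available. Lean on these libraries where they do the work, as an engineer would, in place of code of your own. Each camera call takes 0.05 s, during which the arm holds its last target. There are 200 camera calls.

TASK

Bring the two mitred sides of the small picture frame together in the corner-assembly jig, ready for clamping: push each one along the bench until its outer edge lies flat along its own fence, and close the joint, with both mitres meeting tight, fully home in the corner of the fences. Only push them, from the side, with the tips of the shut fingers: do not straddle, pinch or lift them. Leave the other things on the bench where they are.

Things in the scene. Friction and masses are not known exactly. Their poses are not given: they have to be found in the camera images.
- jig: Fixed L of two pale wood fences, 22 mm high (steel plate on the corner: 24) and square, its open quarter towards the robot. Origin: their inner corner at bench height, z up. x runs along the inner face of the long fence (260 mm, robot's left), y along the short one (215 mm, right). Quarter x, y > 0 is bare bench. Open toggle clamps, 95 mm high, unused, stand 25 to 165 mm behind the fences.
- long_side: Long frame side: loose dark wood moulding, 220 mm long at the outer edge (160 inner), 30 wide, 20 high, 60-120 g, both ends mitred 45 deg. Origin: mid length and width, underside. x along it, corner end at -x; outer edge y = -15 mm, inner edge +15. Starts 20-45 mm off the long fence and 65-95 from the corner, within 0.15 rad of jig x. Home: origin at jig (110, 15) mm, axes as the jig's.
- short_side: Short frame side: same moulding, 160 mm long at the outer edge (100 inner), 30 wide, 20 high, 43-87 g, both ends mitred 45 deg. Origin: mid length and width, underside. y along it, corner end at -y; outer edge x = -15 mm, inner edge +15. Starts 20-45 mm off the short fence and 60-90 from the corner, within 0.15 rad of jig y. Home: origin at jig (15, 80) mm, axes as the jig's.
- long_toe (a point): Sharp outer point of the long side's mitre at the corner end (its local -110, -15 mm), on the underside; at home it lies in the corner of the fences.
- long_heel (a point): Inner end of the same mitre (long side's local -80, +15 mm), underside. Both mouldings: the outer 11 mm of the width are a 20 mm high bead, the rest is 16 high; below the inner edge a rebate (5 mm deep, 6 high) is cut, so the inner edge face spans 6 to 16 mm above the bench. They slide freely, about 0.5 N friction.
- short_toe (a point): Sharp outer point of the short side's mitre at the corner end (its local -15, -80 mm), on the underside; at home it lies in the corner of the fences.
- short_heel (a point): Inner end of the same mitre of the short side (its local +15, -50 mm), on the underside; with the joint closed it meets the long side's heel.
- tin: Bystander: small round steel tin of nails, 51 mm across, 43 mm high, standing in the jig's open quarter nearer the robot, about jig (185, 185) mm. Origin: centre of its underside.
- glue: Bystander: white glue bottle, 52 mm across, 125 mm high, standing behind the long fence near the corner. Origin: centre of its underside.
- offcut: Bystander: offcut of the same moulding, only 85 mm long, 30 mm wide, 20 mm high, mitred at one end and square at the other, lying outside the jig beyond its corner. Origin: middle of its underside. Not part of the job.
- hammer: Bystander: hammer, 260 mm long, lying at the robot's right. Origin: about the middle of its length, underside.
- square: Bystander: try square lying at the robot's left, stock 110 by 30 by 16 mm, steel blade about 150 mm long. Origin: centre of the stock's underside.
- tape: Bystander: roll of paper tape lying flat, 104 mm across, 24 mm high, outside the jig at the left. Origin: its centre, underside.
- brushes: Bystander: glass jar 76 mm across and 90 mm high with paint brushes standing in it, 220 mm high in all, outside the jig at the right. Origin: centre of its underside.
There are look-alikes about, which are no part of the job. Leave any purple look-alike of the long_side alone. Leave any orange or purple look-alike of the short_side alone.

How it is judged:
At the end, for the whole second after the job is handed in: Each side at rest flat on the bench, outer edge within 3 mm and 0.02 rad of its fence and at most 3.5 mm short of home; both sharp points within 5 mm of the fence corner; the mitres' inner ends within 4 mm of each other. Bystanders within 15 mm of their start (y of long_side in the frame of jig between 0.012 and 0.018 m and x of long_side in the frame of jig between 0.107 and 0.1135 m and angle between the x axis of long_side and the x axis of jig, either way round below 0.02 rad and x of short_side in the frame of jig between 0.012 and 0.018 m and y of short_side in the frame of jig between 0.077 and 0.0835 m and angle between the y axis of short_side and the y axis of jig, either way round below 0.02 rad and horizontal distance between each of long_toe, short_toe and jig below 0.005 m and horizontal distance between long_heel and short_heel below 0.004 m and height (world z) of each of long_side, short_side below 0.004 m and angle between each of long_side, short_side's own z axis and vertical below 0.05 rad and linear speed of each of long_side, short_side below 0.01 m/s and angular speed of each of long_side, short_side below 0.05 rad/s and distance of each of tin, glue, offcut, hammer, square, tape, brushes from where it was at the start of the episode below 0.015 m); the robot touches nothing.
It fails at once if a frame side is lifted, carried or tipped: its underside rises above 12 mm or it tilts by more than 0.25 rad (height (world z) of any of long_side, short_side above 0.012 m or angle between any of long_side, short_side's own z axis and vertical above 0.25 rad).
It fails at once if a frame side is pinched or straddled by the fingers: the point between the finger pads comes down within 5 mm of its middle line, lower than 34 mm above its underside, while the fingers touch it ((x of the grasp point in the frame of long_side between -0.09 and 0.09 m and y of the grasp point in the frame of long_side between -0.005 and 0.005 m and z of the grasp point in the frame of long_side below 0.034 m and contact force between the fingers and long_side above 1 N) or (y of the grasp point in the frame of short_side between -0.06 and 0.06 m and x of the grasp point in the frame of short_side between -0.005 and 0.005 m and z of the grasp point in the frame of short_side below 0.034 m and contact force between the fingers and short_side above 1 N)).
It fails at once if a bystander is pushed more than 20 mm from where it stood (distance of any of tin, glue, offcut, hammer, square, tape, brushes from where it was at the start of the episode above 0.02 m).
It also fails if it takes over 62 s, if anything falls off the work surface, if the arm or the gripper's body presses on something with over 40 N, if the wrist force passes 120 N, or if a joint passes its speed limit or range.

## Working session

There is one attempt and no reset: what is moved stays moved. The work goes in short steps, Python scripts to look and compute and a tool call to move; the robot and the scene stay as the last step left them, time stands still between calls to the robot, and variables do not carry over. Pictures are saved under pics/ and viewed, at most 10 in all, crops included, and the job is handed in when it is done.

Besides the shell and the picture viewer there is one more tool, called after ">>>" by a JSON object that holds its "method" and its "body", one argument or row to a line. drive_tool: Moves the arm, as the interface text tells. Its arguments: {"type":"object","properties":{"series":{"type":"string"},"grip_force":{"type":"number"}},"required":["series"]}

```bash
mkdir -p pics; cat > h.py <<'E'
import numpy as np, cv2
from bench import r, viewer
def cam(n):
    d=viewer.camera(n); return d
def save(d,f,crop=None,s=1):
    im=d["pixels"][:,:,::-1]
    if crop: x0,y0,x1,y1=crop; im=im[y0:y1,x0:x1]
    cv2.imwrite(f,cv2.resize(im,None,fx=s,fy=s,interpolation=cv2.INTER_CUBIC))
def K(d):
    f=240/np.tan(np.radians(d["vfov"])/2); return np.array([[f,0,d["cx"]],[0,f,d["cy"]],[0,0,1.]])
def rays(d,uv):
    uv=np.array(uv,float).reshape(-1,2)
    q=(uv-[d["cx"],d["cy"]])/K(d)[0,0]; p=q.copy()
    for _ in range(30): p=q/(1+d["k1"]*(p**2).sum(1,keepdims=True))
    E=np.array(d["extrinsics"]); return E[:3,3],np.c_[p[:,0],-p[:,1],-np.ones(len(p))]@E[:3,:3].T
def onz(d,uv,z):
    o,v=rays(d,uv); return o+v*((z-o[2])/v[:,2])[:,None]
def cloud(d):
    V,U=np.mgrid[:480,:640]; o,v=rays(d,np.c_[U.ravel(),V.ravel()])
    return (o+v*d["range_z"].ravel()[:,None]).reshape(480,640,3)
E
python3 - <<'E'
from h import *
print(r.sense())
for n in("top","side"):
    d=cam(n); save(d,f"pics/{n}0.png"); np.save(f"{n}0.npy",d,allow_pickle=True)
    print(n,d["vfov"],d["k1"],np.round(d["extrinsics"],3).tolist())
E
```

```text
{'time_s': 0.0, 'qpos': array([ 1.11080805e+00,  3.26958345e-01, -1.93652956e-01,  1.05199452e+00,
       -9.85268006e-07,  1.43659849e+00]), 'dq': array([-8.87631350e-04, -2.28561786e-04, -1.82821119e-04,  9.50957705e-05,
       -3.06931772e-04, -8.51910359e-04]), 'tau': array([-4.26336214e-05, -4.43398762e+01,  2.62437147e+01,  1.53033121e-02,
       -1.47409819e-04, -5.47965897e-06]), 'position': array([0.17580117, 0.52063119, 0.30306763]), 'ee_rot': array([ 1.62175708e-01,  9.86761481e-01, -8.65255889e-04, -2.64386343e-04]), 'force': array([-0.98484655,  0.24558837,  0.13617982]), 'ft_torque': array([ 0.01009031, -0.03980838,  0.00110243]), 'grasp_force': 0.0, 'width': 1.000838707862603}
top 43.05429303813611 -0.013213561091094369 [[-0.009, 0.993, -0.118, 0.355], [-1.0, -0.009, -0.002, 0.015], [-0.003, 0.118, 0.993, 1.484], [0.0, 0.0, 0.0, 1.0]]
side 50.342125133389274 -0.08315628663508554 [[0.785, 0.445, -0.431, -0.123], [-0.619, 0.581, -0.528, -0.761], [0.015, 0.682, 0.731, 1.084], [0.0, 0.0, 0.0, 1.0]]
```

View pics/top0.png

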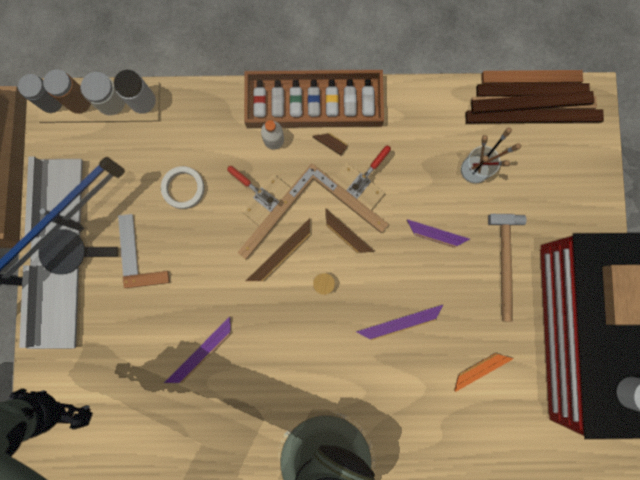

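View pics/side0.png

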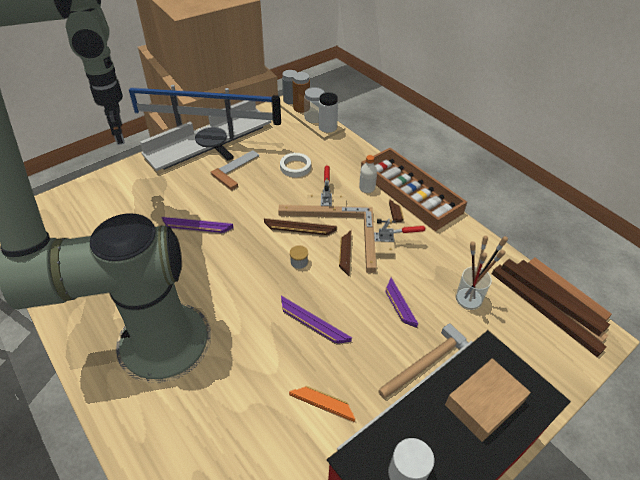

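The top view shows the dark-brown sides inside the jig: the long one at about (280,250) and the short one at about (349,231). The purple ones at (200,350), (400,322) and (438,233) and the orange one at (483,371) are look-alikes. The brown piece at (330,143), beyond the corner, is the offcut. I'll confirm this in an enlarged crop.

```bash
python3 - <<'E'
from h import *
d=np.load("top0.npy",allow_pickle=True).item(); save(d,"pics/topcrop.png",(235,155,395,305),4)
d2=np.load("side0.npy",allow_pickle=True).item(); save(d2,"pics/sidecrop.png",(255,190,395,290),5)
E
```

```text
(no output)
```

View pics/topcrop.png

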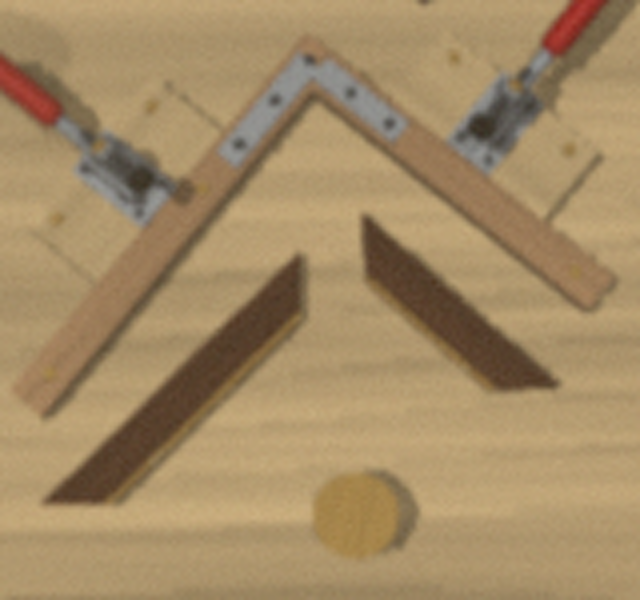

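View pics/sidecrop.png

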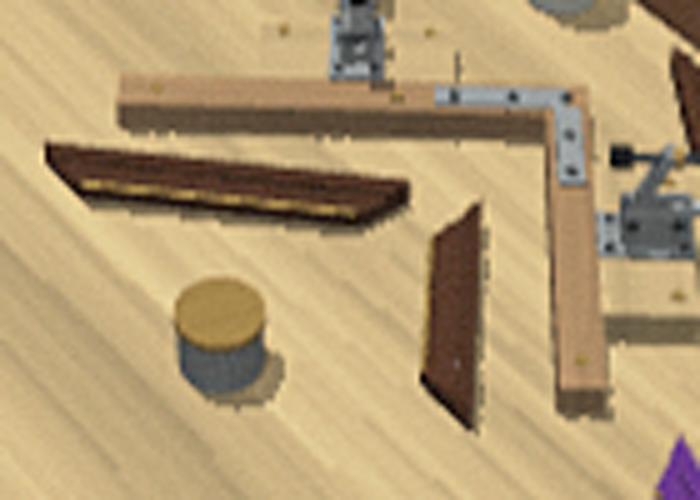

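```bash
cat > m.py <<'E'
from h import *
t=np.load("top0.npy",allow_pickle=True).item(); s=np.load("side0.npy",allow_pickle=True).item()
names="corner longfence_end shortfence_end Ltoe Lfar Stoe Sfar".split()
T=np.array([(315,93),(45,415),(592,310),(300,254),(45,502),(364,214),(558,383)])/4+[235,155]-.4
S=np.array([(548,120),(118,105),(556,390),(408,183),(47,145),(480,205),(475,430)])/5+[255,190]-.4
z=[.022]*3+[.02]*4
P=[];Q=[]
for n,a,b,zz in zip(names,T,S,z):
    p=onz(t,a,zz)[0];q=onz(s,b,zz)[0];P.append(p);Q.append(q)
    o1,v1=rays(t,a);o2,v2=rays(s,b); A=np.c_[v1[0],-v2[0]]; l=np.linalg.lstsq(A,o2-o1,rcond=None)[0]
    print(n,p[:2].round(4),q[:2].round(4),"tri",((o1+v1[0]*l[0]+o2+v2[0]*l[1])/2).round(4))
for P in (np.array(P),np.array(Q)):
    P=P[:,:2]; ux=P[1]-P[0]; uy=P[2]-P[0]
    a=np.arctan2(ux[1],ux[0]); b=np.arctan2(uy[1],uy[0]); 
    print("angs",a,b+np.pi/2,b-np.pi/2,"lens",np.linalg.norm(ux),np.linalg.norm(uy))
    X=ux/np.linalg.norm(ux);Y=uy/np.linalg.norm(uy)
    print(((P-P[0])@np.c_[X,Y]).round(4).tolist())
E
python3 m.py
python3 - <<'E'
from h import *
d=cam("wrist");print(np.round(d["extrinsics"],3),d["vfov"])
s=r.sense();print(s["time_s"],s["position"],s["ee_rot"])
E
```

```text
corner [0.6751 0.0225] [0.6775 0.0195] tri [0.677  0.0214 0.0205]
longfence_end [0.4789 0.1869] [0.4799 0.1869] tri [0.4792 0.1866 0.0226]
shortfence_end [ 0.5397 -0.144 ] [ 0.54   -0.1422] tri [ 0.5391 -0.1436  0.0241]
Ltoe [0.5759 0.0325] [0.578  0.0309] tri [0.577  0.0317 0.0198]
Lfar [0.4267 0.1869] [0.4278 0.186 ] tri [0.4273 0.1865 0.0199]
Stoe [ 0.6001 -0.0067] [ 0.5999 -0.0085] tri [ 0.6008 -0.007   0.0181]
Sfar [ 0.4957 -0.1227] [ 0.488  -0.1354] tri [ 0.4978 -0.1247  0.0021]
angs 2.4440960364661173 -0.6826928096870422 -3.8242854632768353 lens 0.25589350953152 0.21462922419880015
[[0.0, 0.0], [0.2559, -0.0038], [-0.0032, 0.2146], [0.0824, 0.0549], [0.296, 0.0292], [0.0387, 0.0699], [0.0442, 0.2259]]
angs 2.4387258947068022 -0.7048700768030667 -3.84646273039286 lens 0.2590059066845012 0.2122183920837898
[[0.0, 0.0], [0.259, 0.0005], [0.0004, 0.2122], [0.0833, 0.0557], [0.2982, 0.0349], [0.0411, 0.0716], [0.0445, 0.2408]]
[[ 0.32  -0.912 -0.256  0.11 ]
 [ 0.947  0.308  0.088  0.542]
 [-0.002 -0.271  0.963  0.373]
 [ 0.     0.     0.     1.   ]] 70.00774314308651
0.15 [0.17586235 0.52076107 0.30327272] [ 1.62178096e-01  9.86761272e-01 -6.48119344e-04 -1.92799454e-04]
```

```bash
cat > g.py <<'E'
import sys
from h import *
from scipy.spatial.transform import Rotation as R
O=np.array([.6762,.0212]);A=2.442
J=np.array([[np.cos(A),-np.sin(A)],[np.sin(A),np.cos(A)]])
def where():
    s=r.sense();Rt=R.from_quat(s["ee_rot"]);p=s["position"];tip=p+Rt.apply([0,0,.073])
    print("t",s["time_s"],"tip jig",(J.T@(tip[:2]-O)).round(4),"z",tip[2].round(4),"ang",Rt.as_matrix()[:2,0]@J,"F jig",(J.T@s["force"][:2]).round(1),s["force"][2].round(1))
    return s,Rt,p
def go(x,y,z):
    s,Rt,p=where()
    Rd=np.eye(3);Rd[:2,0]=J[:,0];Rd[:2,1]=-J[:,1];Rd[2,2]=-1;Rd=R.from_matrix(Rd)
    w=np.r_[O+J@[x,y],z]-Rd.apply([0,0,.073])
    print("shift",Rt.inv().apply(w-p).round(4),"turn",(Rt.inv()*Rd).as_rotvec().round(4),"world",w)
E
python3 -c "
from g import *
go(.19,.108,.15)"
```

```text
t 0.15 tip jig [ 0.7045 -0.06  ] z 0.2303 ang [0.93094744 0.36515316] F jig [-0.3 -0.6] -0.0
shift [-0.4176 -0.3442  0.0807] turn [-1.400e-03  1.000e-04  3.738e-01] world [0.46128828 0.06091086 0.223     ]
```

>>> {"method": "drive_tool", "body": {
  "series": "1 -0.045 -0.038 0 0 0 0.05; 1 -0.08 -0.066 0 0 0 0.1; 1 -0.115 -0.095 0 0 0 0.15; 1 -0.15 -0.124 0 0 0 0.2; 1 -0.185 -0.152 0 0 0 0.25; 1 -0.22 -0.181 0.01 0 0 0.3; 1 -0.255 -0.21 0.02 0 0 0.34; 1 -0.29 -0.239 0.03 0 0 0.374"
}}

```text
time_s: 0.95
position: [0.3748, 0.2002, 0.2736]
ee_rot: [0.343, 0.939, 0.0, 0.0]
force: [0.2, 0.5, -0.4]
width: -0.001
grasp_force: 0.0
```

```bash
python3 -c "
from g import *
go(.19,.108,.15)"
```

```text
t 0.95 tip jig [0.3458 0.0571] z 0.2006 ang [ 0.99999873 -0.00157777] F jig [ 0.2 -0.5] -0.4
shift [-0.1559 -0.0506  0.0506] turn [ 0.0005  0.0002 -0.0016] world [0.46128828 0.06091086 0.223     ]
```

>>> {"method": "drive_tool", "body": {
  "series": "1 -0.04 -0.013 0.012 0 0 0; 1 -0.08 -0.026 0.025 0 0 0; 1 -0.12 -0.039 0.038 0 0 0; 1 -0.156 -0.0506 0.05 0 0 0; 1 -0.156 -0.0506 0.05 0 0 0"
}}

```text
time_s: 1.45
position: [0.4626, 0.0593, 0.2225]
ee_rot: [0.346, 0.938, -0.001, -0.0]
force: [-0.9, 0.9, -0.6]
width: 0.001
grasp_force: 0.0
```

```bash
python3 - <<'E'
from g import *
d=cam("wrist"); save(d,"pics/w1.png"); np.save("w1.npy",d,allow_pickle=True)
go(.19,.108,.008)
E
```

```text
t 1.5 tip jig [0.1901 0.1079] z 0.15 ang [ 0.99999028 -0.00418395] F jig [-0.4 -1.1] -0.4
shift [-0.0002  0.      0.142 ] turn [-0.001  -0.0014 -0.0042] world [0.46128828 0.06091086 0.081     ]
```

View pics/w1.png

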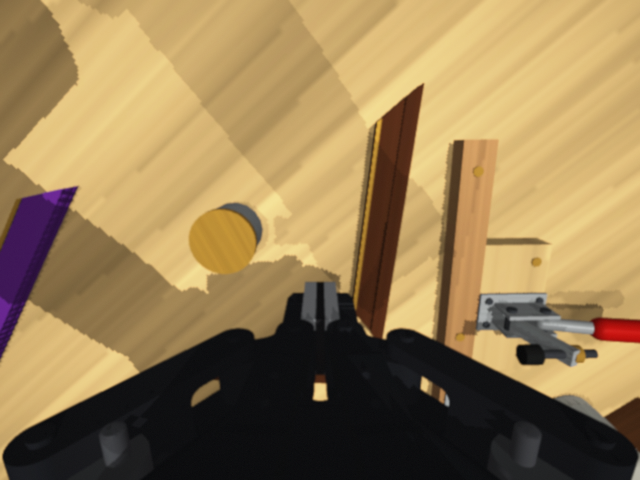

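The wrist view shows the shut tips at (320,290). They sit in the gap between the tin (225,240) and the long side, whose inner edge runs from (375,125) to (355,310). The long fence's inner top edge runs from about (464,141) to (443,355).

```bash
python3 - <<'E'
from g import *
d=np.load("w1.npy",allow_pickle=True).item()
for uv,z,n in [((464,141),.022,"fence end"),((443,355),.022,"fence near"),((423,84),.02,"Lfar outer"),((377,333),.02,"L outer near"),((373,127),.016,"L inner far"),((357,300),.016,"L inner near")]:
    print(n,(J.T@(onz(d,uv,z)[0][:2]-O)).round(4))
E
```

```text
fence end [ 0.258  -0.0005]
fence near [ 0.0717 -0.0016]
Lfar outer [0.2984 0.0331]
L outer near [0.0933 0.0588]
L inner far [0.2687 0.0681]
L inner near [0.1238 0.077 ]
```

>>> {"method": "drive_tool", "body": {
  "series": "1 0 0 0.04 0 0 0; 1 0 0 0.08 0 0 0; 1 0 0 0.12 0 0 0; 1 0 0 0.134 0 0 0; 1 0 0 0.141 0 0 0; 1 0 0 0.141 0 0 0"
}}

```text
time_s: 2.1
position: [0.4603, 0.0635, 0.0826]
ee_rot: [0.342, 0.94, -0.0, -0.001]
force: [-0.6, -0.6, -1.3]
width: 0.005
grasp_force: 0.0
```

>>> {"method": "drive_tool", "body": {
  "series": "1 0 0.006 0 0 0 0; 1 0 0.012 0 0 0 0; 1 0 0.018 0 0 0 0; 1 0 0.024 0 0 0 0; 1 0 0.03 0 0 0 0; 1 0 0.036 0 0 0 0; 1 0 0.042 0 0 0 0; 1 0 0.048 0 0 0 0"
}}

```text
time_s: 2.9
position: [0.4921, 0.0997, 0.0828]
ee_rot: [0.343, 0.939, -0.0, -0.0]
force: [-0.4, -0.4, 1.8]
width: -0.0
grasp_force: 0.5
```

```bash
python3 - <<'E'
from g import *
where()
d=cam("wrist"); save(d,"pics/w2.png"); np.save("w2.npy",d,allow_pickle=True)
E
```

```text
t 2.9 tip jig [0.1914 0.0585] z 0.0098 ang [ 9.99999949e-01 -2.94505212e-04] F jig [0.  0.5] 1.8
```

View pics/w2.png

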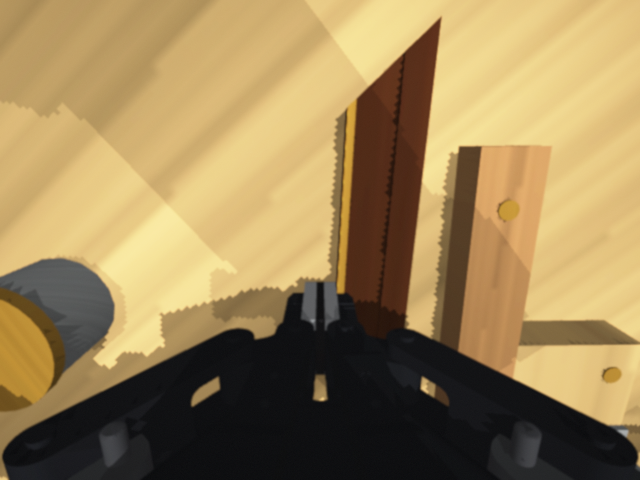

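The tips at (320,290) are now at the long side's inner edge (about (338,290)), with a gap of roughly 90 px left to the fence. The small tips seem narrower than I assumed, so I'll measure that.

```bash
python3 - <<'E'
from g import *
d=np.load("w2.npy",allow_pickle=True).item()
for uv,z,n in [((347,100),.016,"inner far"),((341,290),.016,"inner near"),((440,18),.02,"outer far"),((406,325),.02,"outer near"),((337,285),.012,"tip edge"),((303,285),.012,"tip edge2"),((480,148),.022,"fence"),((467,345),.022,"fence")]:
    print(n,(J.T@(onz(d,uv,z)[0][:2]-O)).round(4))
E
```

```text
inner far [0.2758 0.0491]
inner near [0.1993 0.05  ]
outer far [0.3015 0.0181]
outer near [0.1846 0.0219]
tip edge [0.1999 0.0516]
tip edge2 [0.1999 0.0666]
fence [2.587e-01 1.000e-04]
fence [ 0.176  -0.0047]
```

>>> {"method": "drive_tool", "body": {
  "series": "1 0 0.005 0 0 0 0; 1 0 0.01 0 0 0 0; 1 0 0.015 0 0 0 0; 1 0 0.018 0 0 0 0; 1 0 0.02 0 0 0 0; 1 0 0.021 0 0 0 0"
}}

```text
time_s: 3.55
position: [0.5055, 0.1156, 0.0828]
ee_rot: [0.343, 0.939, -0.0, -0.0]
force: [-0.1, -0.6, 0.7]
width: 0.0
grasp_force: 0.3
```

```bash
python3 -c "
from g import *
where()"
```

```text
t 3.55 tip jig [0.1914 0.0377] z 0.0098 ang [ 9.99999999e-01 -1.28724876e-05] F jig [-0.3  0.5] 0.7
```

>>> {"method": "drive_tool", "body": {
  "series": "1 0 0.001 0 0 0 0; 1 0 0.002 0 0 0 0; 1 0 0.003 0 0 0 0; 1 0 0.003 0 0 0 0"
}}

```text
time_s: 3.95
position: [0.5074, 0.1177, 0.0829]
ee_rot: [0.343, 0.939, -0.0, -0.0]
force: [-0.8, -0.7, -1.2]
width: -0.003
grasp_force: 0.5
```

```bash
python3 - <<'E'
from g import *
where()
d=cam("wrist"); save(d,"pics/w3.png"); np.save("w3.npy",d,allow_pickle=True)
E
```

```text
t 3.95 tip jig [0.1913 0.0349] z 0.0099 ang [ 9.99999966e-01 -2.50050468e-04] F jig [0.1 1.1] -1.2
```

View pics/w3.png

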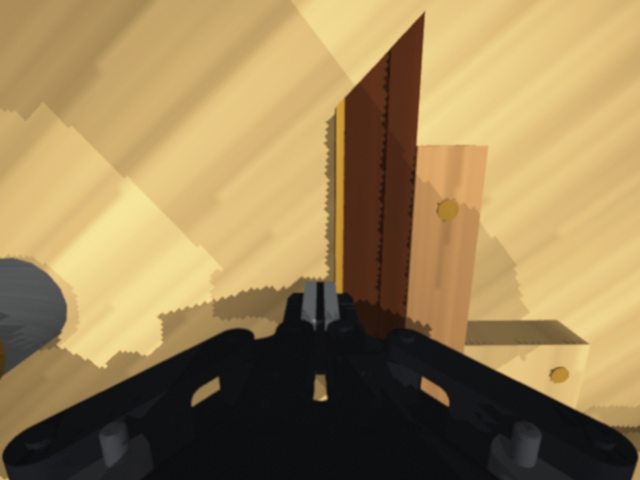

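The long side's outer edge is now about at the fence (415,150)–(405,330). I'll push on until the force rises.

>>> {"method": "drive_tool", "body": {
  "series": "1 0 0.001 0 0 0 0; 1 0 0.002 0 0 0 0; 1 0 0.002 0 0 0 0"
}}

```text
time_s: 4.3
position: [0.5076, 0.1181, 0.0828]
ee_rot: [0.343, 0.939, -0.002, -0.0]
force: [-3.6, -5.7, 4.0]
width: -0.002
grasp_force: 3.3
```

>>> {"method": "drive_tool", "body": {
  "series": "1 0 0.001 0 0 0 0; 1 0 0.002 0 0 0 0; 1 0 0.002 0 0 0 0"
}}

```text
time_s: 4.6
position: [0.5079, 0.1184, 0.0827]
ee_rot: [0.343, 0.939, -0.004, -0.001]
force: [-6.4, -10.7, 7.2]
width: -0.002
grasp_force: 5.9
```

```bash
python3 -c "
from g import *
where()"
```

```text
t 4.6 tip jig [0.1913 0.0346] z 0.0097 ang [ 0.99999821 -0.00153173] F jig [-2.  12.3] 7.2
```

>>> {"method": "drive_tool", "body": {
  "series": "1 0 -0.02 0 0 0 0; 1 0.01 -0.03 0 0 0 0; 1 0.045 -0.03 0 0 0 0; 1 0.085 -0.03 0 0 0 0; 1 0.124 -0.03 0 0 0 0; 1 0.124 -0.01 0 0 0 0; 1 0.124 0.007 0 0 0 0; 1 0.124 0.007 0 0 0 0"
}}

```text
time_s: 5.4
position: [0.4219, 0.2081, 0.0836]
ee_rot: [0.342, 0.94, 0.002, 0.001]
force: [0.3, 0.0, 0.1]
width: -0.002
grasp_force: 0.0
```

```bash
python3 - <<'E'
from g import *
where()
d=cam("top"); save(d,"pics/t2.png",(225,145,405,295),4); np.save("t2.npy",d,allow_pickle=True)
E
```

```text
t 5.4 tip jig [0.3148 0.0205] z 0.0106 ang [0.99999709 0.0019251 ] F jig [-0.2 -0.2] 0.1
```

View pics/t2.png

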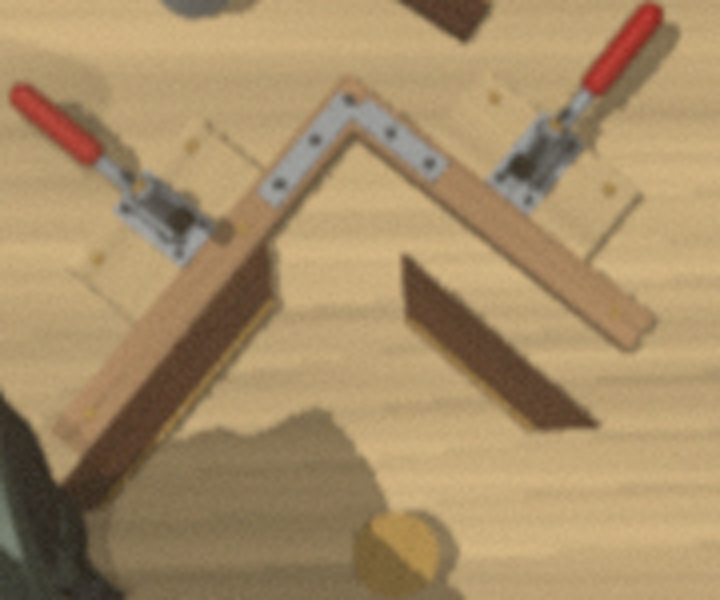

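The long side is flush along its fence (its toe at crop (268,243), the fence corner at (355,133)). Next I push it about 83 mm towards the corner.

>>> {"method": "drive_tool", "body": {
  "series": "1 -0.006 0 0 0 0 0; 1 -0.012 0 0 0 0 0; 1 -0.018 0 0 0 0 0; 1 -0.024 0 0 0 0 0; 1 -0.03 0 0 0 0 0; 1 -0.036 0 0 0 0 0; 1 -0.042 0 0 0 0 0; 1 -0.048 0 0 0 0 0"
}}

```text
time_s: 6.25
position: [0.4565, 0.1747, 0.0828]
ee_rot: [0.343, 0.939, -0.0, -0.0]
force: [0.1, -1.0, 0.8]
width: -0.001
grasp_force: 0.6
```

>>> {"method": "drive_tool", "body": {
  "series": "1 -0.006 0 0 0 0 0; 1 -0.012 0 0 0 0 0; 1 -0.018 0 0 0 0 0; 1 -0.024 0 0 0 0 0; 1 -0.03 0 0 0 0 0; 1 -0.035 0 0 0 0 0; 1 -0.038 0 0 0 0 0; 1 -0.04 0 0 0 0 0"
}}

```text
time_s: 7.05
position: [0.4872, 0.1492, 0.0829]
ee_rot: [0.343, 0.939, 0.0, 0.0]
force: [-0.5, 0.0, -0.6]
width: -0.001
grasp_force: 0.4
```

```bash
python3 - <<'E'
from g import *
where()
d=cam("top"); np.save("t3.npy",d,allow_pickle=True); save(d,"pics/t3.png",(225,145,405,295),4)
E
```

```text
t 7.05 tip jig [0.227  0.0238] z 0.0099 ang [ 9.99999924e-01 -3.83565587e-04] F jig [0.4 0.3] -0.6
```

View pics/t3.png

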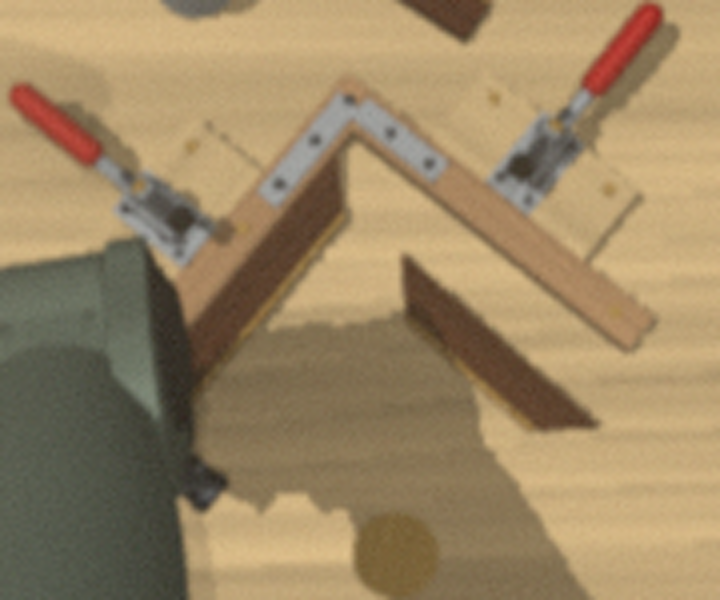

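The long side's toe is at crop (345,143), about 8 mm short of the corner (355,133). I'll go on slowly until there is force.

>>> {"method": "drive_tool", "body": {
  "series": "1 -0.002 0 0 0 0 0; 1 -0.004 0 0 0 0 0; 1 -0.005 0 0 0 0 0; 1 -0.006 0 0 0 0 0; 1 -0.007 0 0 0 0 0; 1 -0.007 0 0 0 0 0"
}}

```text
time_s: 7.7
position: [0.4924, 0.1448, 0.0829]
ee_rot: [0.343, 0.939, 0.0, 0.0]
force: [-0.1, 0.2, -0.0]
width: -0.002
grasp_force: 0.2
```

>>> {"method": "drive_tool", "body": {
  "series": "1 -0.001 0 0 0 0 0; 1 -0.002 0 0 0 0 0; 1 -0.002 0 0 0 0 0"
}}

```text
time_s: 8.0
position: [0.494, 0.1435, 0.0829]
ee_rot: [0.343, 0.939, 0.0, 0.0]
force: [-0.0, 0.3, -0.8]
width: 0.0
grasp_force: 0.2
```

```bash
python3 -c "
from g import *
where()"
```

```text
t 8.0 tip jig [0.2181 0.0238] z 0.0099 ang [ 9.99999934e-01 -3.11529186e-04] F jig [ 0.2 -0.2] -0.8
```

>>> {"method": "drive_tool", "body": {
  "series": "1 -0.001 0 0 0 0 0; 1 -0.002 0 0 0 0 0; 1 -0.002 0 0 0 0 0"
}}

```text
time_s: 8.3
position: [0.4955, 0.1422, 0.0829]
ee_rot: [0.343, 0.939, -0.0, 0.0]
force: [-0.1, 0.8, 0.8]
width: -0.003
grasp_force: 0.2
```

>>> {"method": "drive_tool", "body": {
  "series": "1 -0.001 0 0 0 0 0; 1 -0.002 0 0 0 0 0; 1 -0.002 0 0 0 0 0"
}}

```text
time_s: 8.6
position: [0.497, 0.1409, 0.0829]
ee_rot: [0.343, 0.939, -0.0, 0.0]
force: [-0.6, -0.1, 0.0]
width: -0.001
grasp_force: 0.2
```

>>> {"method": "drive_tool", "body": {
  "series": "1 -0.001 0 0 0 0 0; 1 -0.001 0 0 0 0 0"
}}

```text
time_s: 8.8
position: [0.4977, 0.1402, 0.0829]
ee_rot: [0.343, 0.939, -0.0, 0.0]
force: [-0.0, 0.0, -0.7]
width: -0.0
grasp_force: 0.2
```

```bash
python3 -c "
from g import *
where()"
```

```text
t 8.8 tip jig [0.2132 0.0238] z 0.0099 ang [ 9.99999945e-01 -3.22946831e-04] F jig [ 0. -0.] -0.7
```

>>> {"method": "drive_tool", "body": {
  "series": "1 -0.001 0 0 0 0 0; 1 -0.002 0 0 0 0 0; 1 -0.002 0 0 0 0 0"
}}

```text
time_s: 9.1
position: [0.4991, 0.139, 0.0828]
ee_rot: [0.343, 0.939, -0.0, -0.0]
force: [-1.6, 1.2, 0.4]
width: 0.002
grasp_force: 0.4
```

>>> {"method": "drive_tool", "body": {
  "series": "1 -0.001 0 0 0 0 0; 1 -0.002 0 0 0 0 0; 1 -0.002 0 0 0 0 0"
}}

```text
time_s: 9.4
position: [0.4999, 0.1379, 0.0826]
ee_rot: [0.343, 0.939, -0.0, -0.001]
force: [-3.6, 1.0, 0.1]
width: 0.0
grasp_force: 1.8
```

```bash
python3 - <<'E'
from g import *
where()
d=cam("top"); np.save("t4.npy",d,allow_pickle=True); save(d,"pics/t4.png",(290,165,340,203),12)
E
```

```text
t 9.4 tip jig [0.2102 0.0243] z 0.0096 ang [ 9.99998382e-01 -2.36344388e-05] F jig [3.4 1.5] 0.1
```

>>> {"method": "drive_tool", "body": {
  "series": "1 -0.001 0 0 0 0 0; 1 -0.002 0 0 0 0 0; 1 -0.002 0 0 0 0 0"
}}

```text
time_s: 9.75
position: [0.5004, 0.1368, 0.0824]
ee_rot: [0.343, 0.939, -0.0, -0.002]
force: [-7.2, 2.9, 1.8]
width: 0.005
grasp_force: 3.1
```

```bash
python3 - <<'E'
from g import *
where()
d=cam("top"); np.save("t4.npy",d,allow_pickle=True); save(d,"pics/t4.png",(285,165,345,210),12)
E
```

```text
t 9.75 tip jig [0.2092 0.0248] z 0.0094 ang [9.99993194e-01 3.09171630e-04] F jig [7.4 2.4] 1.8
```

View pics/t4.png

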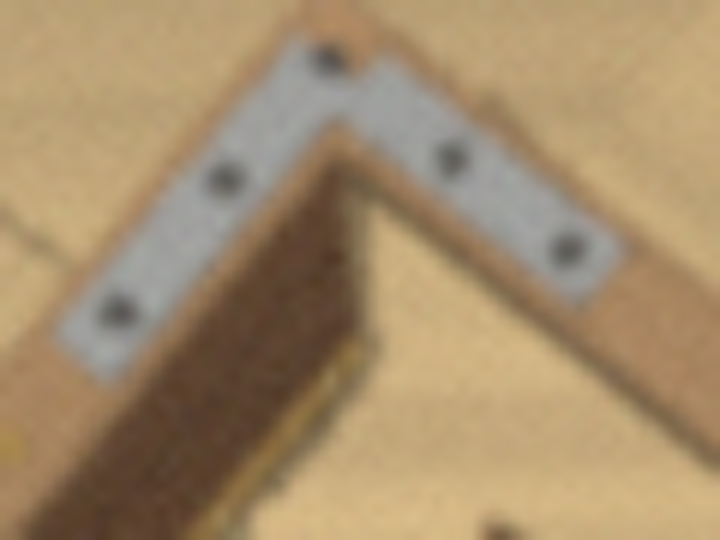

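The long side's point now sits in the fence corner, at about crop (345,165), and the force shows it is home. Next is the short side.

>>> {"method": "drive_tool", "body": {
  "series": "1 0.015 -0.005 0 0 0 0; 1 0.015 -0.02 -0.03 0 0 0; 1 0.01 -0.045 -0.06 0 0 0; 1 -0.02 -0.08 -0.06 0 0 0; 1 -0.06 -0.105 -0.06 0 0 0; 1 -0.1 -0.126 -0.06 0 0 0; 1 -0.1 -0.126 -0.06 0 0 0"
}}

```text
time_s: 10.5
position: [0.5018, -0.0299, 0.1442]
ee_rot: [0.346, 0.938, -0.001, 0.004]
force: [0.7, 1.0, -0.2]
width: 0.0
grasp_force: 0.0
```

```bash
cat > edge.py <<'E'
from g import *
# dark/brown mask height points of sides from the top depth+colour, in jig frame
def pts(d,lo=.012,hi=.03,box=(-.01,.33,-.01,.27)):
    P=cloud(d); q=(P[...,:2]-O)@J; im=d["pixels"].astype(int)
    m=(im.sum(2)<230)&(im[...,0]>im[...,2]+15)&(P[...,2]>lo)&(P[...,2]<hi)&(q[...,0]>box[0])&(q[...,0]<box[1])&(q[...,1]>box[2])&(q[...,1]<box[3])
    n,l=cv2.connectedComponents(m.astype(np.uint8))
    for i in range(1,n):
        if (l==i).sum()>100:
            c=cv2.minAreaRect((q[l==i]*1000).astype(np.float32)); print(i,(l==i).sum(),"rect",np.round(cv2.boxPoints(c),1).tolist())
E
python3 - <<'E'
from edge import *
go(.105,.150,.010)
d=cam("top");np.save("t5.npy",d,allow_pickle=True); pts(d)
print("initial"); pts(np.load("top0.npy",allow_pickle=True).item())
E
```

```text
t 10.5 tip jig [0.0999 0.1513] z 0.0712 ang [ 0.99993986 -0.0071686 ] F jig [ 0.1 -1.2] -0.2
shift [0.005  0.0013 0.0611] turn [ 0.0011  0.0083 -0.0072] world [ 0.49927811 -0.02595554  0.083     ]
1 669 rect [[7.699999809265137, 21.600000381469727], [7.900000095367432, -1.7000000476837158], [214.3000030517578, -0.10000000149011612], [214.10000610351562, 23.200000762939453]]
initial
1 516 rect [[40.79999923706055, 74.0999984741211], [65.80000305175781, 73.30000305175781], [70.80000305175781, 222.8000030517578], [45.79999923706055, 223.60000610351562]]
2 683 rect [[88.0, 56.0], [292.3999938964844, 35.099998474121094], [294.79998779296875, 58.20000076293945], [90.4000015258789, 79.0]]
```

>>> {"method": "drive_tool", "body": {
  "series": "1 0.005 0.001 0.03 0 0 0; 1 0.005 0.001 0.05 0 0 0; 1 0.005 0.001 0.061 0 0 0; 1 0.005 0.001 0.061 0 0 0"
}}

```text
time_s: 10.95
position: [0.4935, -0.0197, 0.0807]
ee_rot: [0.342, 0.94, -0.0, -0.001]
force: [-1.0, 0.1, -0.9]
width: -0.001
grasp_force: 0.0
```

>>> {"method": "drive_tool", "body": {
  "series": "1 -0.006 0 0 0 0 0; 1 -0.012 0 0 0 0 0; 1 -0.018 0 0 0 0 0; 1 -0.024 0 0 0 0 0; 1 -0.03 0 0 0 0 0; 1 -0.036 0 0 0 0 0; 1 -0.042 0 0 0 0 0; 1 -0.045 0 0 0 0 0"
}}

```text
time_s: 11.75
position: [0.5294, -0.0498, 0.0819]
ee_rot: [0.343, 0.939, -0.0, 0.0]
force: [-0.2, 0.5, 0.1]
width: 0.001
grasp_force: 0.2
```

```bash
python3 - <<'E'
from edge import *
where()
d=cam("top");pts(d)
E
```

```text
t 11.75 tip jig [0.0665 0.1489] z 0.0089 ang [ 9.99999786e-01 -5.50491363e-04] F jig [ 0.5 -0.3] 0.1
1 678 rect [[7.5, 22.200000762939453], [7.599999904632568, -1.0], [214.1999969482422, -0.5], [214.1999969482422, 22.700000762939453]]
```

>>> {"method": "drive_tool", "body": {
  "series": "1 -0.005 0 0 0 0 0; 1 -0.01 0 0 0 0 0; 1 -0.014 0 0 0 0 0; 1 -0.018 0 0 0 0 0; 1 -0.02 0 0 0 0 0; 1 -0.022 0 0 0 0 0; 1 -0.022 0 0 0 0 0"
}}

```text
time_s: 12.5
position: [0.5459, -0.0637, 0.0819]
ee_rot: [0.343, 0.939, -0.0, 0.0]
force: [0.4, 0.4, -0.5]
width: 0.001
grasp_force: 0.0
```

>>> {"method": "drive_tool", "body": {
  "series": "1 -0.001 0 0 0 0 0; 1 -0.002 0 0 0 0 0; 1 -0.003 0 0 0 0 0; 1 -0.003 0 0 0 0 0"
}}

```text
time_s: 12.9
position: [0.5481, -0.0655, 0.0819]
ee_rot: [0.343, 0.939, -0.0, 0.0]
force: [-0.2, -0.1, -0.5]
width: 0.004
grasp_force: 0.0
```

>>> {"method": "drive_tool", "body": {
  "series": "1 -0.001 0 0 0 0 0; 1 -0.002 0 0 0 0 0; 1 -0.002 0 0 0 0 0"
}}

```text
time_s: 13.2
position: [0.5496, -0.0669, 0.0819]
ee_rot: [0.343, 0.939, -0.0, 0.0]
force: [-0.8, 0.2, -0.4]
width: 0.001
grasp_force: 0.1
```

```bash
python3 - <<'E'
from edge import *
where()
E
```

```text
t 13.2 tip jig [0.0401 0.1489] z 0.0089 ang [ 9.99999930e-01 -3.34046926e-04] F jig [0.7 0.4] -0.4
```

>>> {"method": "drive_tool", "body": {
  "series": "1 -0.001 0 0 0 0 0; 1 -0.002 0 0 0 0 0; 1 -0.002 0 0 0 0 0"
}}

```text
time_s: 13.5
position: [0.5499, -0.0672, 0.0817]
ee_rot: [0.343, 0.939, 0.001, -0.001]
force: [-3.7, 3.5, 4.1]
width: -0.0
grasp_force: 2.5
```

>>> {"method": "drive_tool", "body": {
  "series": "1 -0.001 0 0 0 0 0; 1 -0.002 0 0 0 0 0; 1 -0.002 0 0 0 0 0"
}}

```text
time_s: 13.8
position: [0.5501, -0.0674, 0.0815]
ee_rot: [0.342, 0.94, 0.001, -0.003]
force: [-7.1, 6.4, 7.4]
width: 0.003
grasp_force: 4.6
```

>>> {"method": "drive_tool", "body": {
  "series": "1 -0.001 0 0 0 0 0; 1 -0.002 0 0 0 0 0; 1 -0.002 0 0 0 0 0"
}}

```text
time_s: 14.1
position: [0.5503, -0.0676, 0.0812]
ee_rot: [0.342, 0.94, 0.002, -0.005]
force: [-9.2, 8.9, 9.3]
width: 0.004
grasp_force: 6.6
```

```bash
python3 - <<'E'
from edge import *
where()
E
```

```text
t 14.1 tip jig [0.0399 0.149 ] z 0.0082 ang [0.99994959 0.00131609] F jig [12.8 -0.9] 9.3
```

>>> {"method": "drive_tool", "body": {
  "series": "1 0.02 0 0 0 0 0; 1 0.031 -0.01 0 0 0 0; 1 0.031 -0.045 0 0 0 0; 1 0.031 -0.08 0 0 0 0; 1 0.031 -0.096 0 0 0 0; 1 0.01 -0.096 0 0 0 0; 1 -0.008 -0.096 0 0 0 0; 1 -0.008 -0.096 0 0 0 0"
}}

```text
time_s: 14.9
position: [0.501, -0.1515, 0.0825]
ee_rot: [0.344, 0.939, -0.0, 0.002]
force: [-0.6, -0.4, 0.8]
width: 0.002
grasp_force: 0.0
```

```bash
python3 - <<'E'
from edge import *
where()
d=cam("top");np.save("t6.npy",d,allow_pickle=True);pts(d)
E
```

```text
t 14.9 tip jig [0.0225 0.2449] z 0.0095 ang [ 0.99998683 -0.00176376] F jig [0.2 0.7] 0.8
2 614 rect [[11.300000190734863, 22.100000381469727], [11.399999618530273, -0.5], [214.10000610351562, 0.10000000149011612], [214.10000610351562, 22.799999237060547]]
3 354 rect [[-0.0, 75.5999984741211], [24.899999618530273, 75.5], [25.299999237060547, 188.0], [0.30000001192092896, 188.10000610351562]]
```

>>> {"method": "drive_tool", "body": {
  "series": "1 0 0.006 0 0 0 0; 1 0 0.012 0 0 0 0; 1 0 0.018 0 0 0 0; 1 0 0.024 0 0 0 0; 1 0 0.03 0 0 0 0; 1 0 0.036 0 0 0 0; 1 0 0.042 0 0 0 0; 1 0 0.048 0 0 0 0"
}}

```text
time_s: 15.75
position: [0.5292, -0.1121, 0.0818]
ee_rot: [0.343, 0.939, -0.0, -0.0]
force: [-2.4, -0.6, 2.6]
width: -0.003
grasp_force: 1.4
```

>>> {"method": "drive_tool", "body": {
  "series": "1 0 0.006 0 0 0 0; 1 0 0.012 0 0 0 0; 1 0 0.018 0 0 0 0; 1 0 0.022 0 0 0 0; 1 0 0.026 0 0 0 0; 1 0 0.028 0 0 0 0"
}}

```text
time_s: 16.35
position: [0.5471, -0.0907, 0.0818]
ee_rot: [0.343, 0.939, -0.0, -0.0]
force: [-4.4, -0.9, 1.3]
width: -0.003
grasp_force: 2.5
```

```bash
python3 - <<'E'
from edge import *
where()
d=cam("top");np.save("t7.npy",d,allow_pickle=True);pts(d)
E
```

```text
t 16.35 tip jig [0.0268 0.1688] z 0.0088 ang [ 9.99999749e-01 -4.50126494e-05] F jig [2.8 3.6] 1.3
1 603 rect [[7.800000190734863, 22.0], [7.900000095367432, -0.5], [214.10000610351562, 0.20000000298023224], [214.10000610351562, 22.700000762939453]]
2 227 rect [[-0.5, 100.9000015258789], [3.700000047683716, 28.799999237060547], [29.0, 30.299999237060547], [24.799999237060547, 102.30000305175781]]
```

```bash
cat >> edge.py <<'E'
def prof(d):
    P=cloud(d); q=((P[...,:2]-O)@J)*1000; im=d["pixels"].astype(int)
    m=(im.sum(2)<230)&(im[...,0]>im[...,2]+15)&(P[...,2]>.012)&(P[...,2]<.03)
    for y in range(-4,170,10):
        k=m&(abs(q[...,1]-y)<5)&(q[...,0]<q[...,1]+2)&(q[...,0]>-10)&(q[...,0]<60)
        if k.sum()>3: print(y,k.sum(),np.percentile(q[k][:,0],[3,97]).round(1),"zmax",P[k][:,2].max().round(4))
E
python3 - <<'E'
from edge import *
prof(np.load("t6.npy",allow_pickle=True).item());print();prof(np.load("t7.npy",allow_pickle=True).item())
E
```

```text
76 6 [4.3 8.1] zmax 0.024
86 21 [ 2.6 15. ] zmax 0.0287
96 37 [ 3.8 24.4] zmax 0.0254
106 38 [ 3.3 23. ] zmax 0.0264
116 31 [ 3.2 22.7] zmax 0.0265
126 35 [ 4.1 22.3] zmax 0.0264
136 37 [ 2.4 23.5] zmax 0.0249
146 35 [ 2.5 23.3] zmax 0.0249
156 36 [ 1.6 23.5] zmax 0.0261
166 37 [ 2.  24.2] zmax 0.0227

36 16 [ 4.1 12.4] zmax 0.0271
46 30 [ 4.1 23. ] zmax 0.0278
56 37 [ 2.8 23.1] zmax 0.0244
66 32 [ 3.7 22.5] zmax 0.027
76 38 [ 2.5 23.6] zmax 0.0287
86 39 [ 2.1 24.5] zmax 0.0245
96 32 [ 1.5 24.3] zmax 0.0274
```

>>> {"method": "drive_tool", "body": {
  "series": "1 0 0.004 0 0 0 0; 1 0 0.008 0 0 0 0; 1 0 0.012 0 0 0 0; 1 0 0.015 0 0 0 0; 1 0 0.017 0 0 0 0; 1 0 0.018 0 0 0 0"
}}

```text
time_s: 17.0
position: [0.5583, -0.0772, 0.0817]
ee_rot: [0.343, 0.939, -0.0, -0.001]
force: [-5.2, -0.9, 2.4]
width: 0.003
grasp_force: 2.9
```

>>> {"method": "drive_tool", "body": {
  "series": "1 0 0.001 0 0 0 0; 1 0 0.002 0 0 0 0; 1 0 0.003 0 0 0 0; 1 0 0.003 0 0 0 0"
}}

```text
time_s: 17.4
position: [0.5602, -0.0749, 0.0817]
ee_rot: [0.343, 0.939, -0.0, -0.001]
force: [-4.9, -0.5, 3.9]
width: 0.0
grasp_force: 2.8
```

```bash
python3 - <<'E'
from edge import *
where()
d=cam("top");np.save("t8.npy",d,allow_pickle=True);prof(d)
E
```

```text
t 17.4 tip jig [0.0269 0.1483] z 0.0087 ang [ 9.99999357e-01 -4.53438399e-04] F jig [3.4 3.6] 3.9
16 22 [ 4.4 15.1] zmax 0.0273
26 29 [ 4.5 22.1] zmax 0.0264
36 36 [ 2.6 23.4] zmax 0.0245
46 35 [ 3.8 23.8] zmax 0.0256
56 39 [ 2.6 25.1] zmax 0.0264
66 37 [ 2.5 24.9] zmax 0.0245
76 22 [10.7 25. ] zmax 0.0235
```

>>> {"method": "drive_tool", "body": {
  "series": "1 0 0.001 0 0 0 0; 1 0 0.002 0 0 0 0; 1 0 0.002 0 0 0 0"
}}

```text
time_s: 17.75
position: [0.5615, -0.0734, 0.0817]
ee_rot: [0.343, 0.939, -0.0, -0.001]
force: [-4.7, -1.1, 2.8]
width: -0.001
grasp_force: 2.8
```

>>> {"method": "drive_tool", "body": {
  "series": "1 0 0.001 0 0 0 0; 1 0 0.002 0 0 0 0; 1 0 0.002 0 0 0 0"
}}

```text
time_s: 18.05
position: [0.562, -0.0727, 0.0817]
ee_rot: [0.343, 0.939, -0.002, -0.001]
force: [-7.5, -4.3, 5.3]
width: -0.002
grasp_force: 4.5
```

>>> {"method": "drive_tool", "body": {
  "series": "1 0 0.001 0 0 0 0; 1 0 0.0015 0 0 0 0; 1 0 0.0015 0 0 0 0"
}}

```text
time_s: 18.35
position: [0.5623, -0.0724, 0.0817]
ee_rot: [0.344, 0.939, -0.003, -0.001]
force: [-8.7, -6.8, 5.7]
width: -0.002
grasp_force: 5.6
```

```bash
python3 - <<'E'
from edge import *
where()
d=cam("top");np.save("t9.npy",d,allow_pickle=True);prof(d)
E
```

```text
t 18.35 tip jig [0.0269 0.1454] z 0.0087 ang [ 0.99999771 -0.00199309] F jig [ 2.3 10.8] 5.7
6 9 [ 2.6 11.9] zmax 0.0247
16 25 [ 4.2 18.6] zmax 0.0262
26 36 [ 3.1 23.7] zmax 0.0291
36 31 [ 4.3 23.5] zmax 0.0236
46 37 [ 3.  24.7] zmax 0.0284
56 43 [ 2.4 25.4] zmax 0.0245
66 27 [ 6.1 24.7] zmax 0.026
76 8 [13.2 25.4] zmax 0.0224
```

>>> {"method": "drive_tool", "body": {
  "series": "1 0.004 -0.012 0 0 0 0; 1 0.01 -0.025 0 0 0 0; 1 0.01 -0.03 -0.04 0 0 0; 1 0.01 -0.05 -0.08 0 0 0; 1 0.01 -0.085 -0.11 0 0 0; 1 0.02 -0.12 -0.14 0 0 0; 1 0.04 -0.15 -0.14 0 0 0; 1 0.07 -0.18 -0.14 0 0 0"
}}

```text
time_s: 19.2
position: [0.3961, -0.1653, 0.2235]
ee_rot: [0.343, 0.939, -0.0, 0.004]
force: [-1.5, -1.1, 0.3]
width: 0.003
grasp_force: 0.0
```

>>> {"method": "drive_tool", "body": {
  "series": "1 0.03 -0.03 0 0 0 0; 1 0.06 -0.05 0 0 0 0; 1 0.09 -0.08 0 0 0 0; 1 0.12 -0.11 0 0 0 0; 1 0.14 -0.13 0 0 0 0; 1 0.14 -0.13 0 0 0 0"
}}

```text
time_s: 19.8
position: [0.2022, -0.1725, 0.2218]
ee_rot: [0.345, 0.939, -0.0, 0.001]
force: [0.2, -0.4, -0.7]
width: 0.004
grasp_force: 0.0
```

```bash
python3 - <<'E'
from edge import *
where()
for n in("top","side"):
    d=cam(n);np.save(n+"F.npy",d,allow_pickle=True)
    # rectify jig plane z=.02 at 0.5mm/px and find extents
    gx,gy=np.meshgrid(np.arange(-20,270,.5),np.arange(-20,230,.5))
    W=np.c_[(O+np.c_[gx.ravel(),gy.ravel()]/1000@J.T),np.full(gx.size,.02)]
    E=np.array(d["extrinsics"]);c=(W-E[:3,3])@E[:3,:3];s=np.c_[c[:,0],-c[:,1]]/-c[:,2:]
    s=s*(1+d["k1"]*(s**2).sum(1,keepdims=True));uv=(s*K(d)[0,0]+[d["cx"],d["cy"]]).reshape(*gx.shape,2).astype(np.float32)
    im=cv2.remap(d["pixels"],uv[...,0],uv[...,1],cv2.INTER_LINEAR);cv2.imwrite(f"rect_{n}.png",im[:,:,::-1])
    g=im.astype(int).sum(2)
    at=lambda x,y:g[int((y+20)*2),int((x+20)*2)]
    print(n,"along long y=4:",[(x,at(x,4)) for x in range(196,230,3)])
    print("along short x=4:",[(y,at(4,y)) for y in range(136,172,3)])
    print("across long x=150:",[(y,at(150,y)) for y in range(-8,36,2)]);print("across long x=60:",[(y,at(60,y)) for y in range(-8,36,2)])
    print("across short y=130:",[(x,at(x,130)) for x in range(-8,36,2)]);print("across short y=50:",[(x,at(x,50)) for x in range(-8,36,2)])
    print("across mitre along y-x, mid 15:",[(t,at(15-t,15+t)) for t in range(-10,11,2)])
E
```

```text
t 19.8 tip jig [0.2378 0.4533] z 0.1488 ang [ 0.99998505 -0.00517135] F jig [-0.4  0.2] -0.7
top along long y=4: [(196, np.int64(201)), (199, np.int64(201)), (202, np.int64(210)), (205, np.int64(209)), (208, np.int64(206)), (211, np.int64(200)), (214, np.int64(218)), (217, np.int64(252)), (220, np.int64(301)), (223, np.int64(326)), (226, np.int64(337)), (229, np.int64(343))]
along short x=4: [(136, np.int64(201)), (139, np.int64(195)), (142, np.int64(199)), (145, np.int64(194)), (148, np.int64(200)), (151, np.int64(210)), (154, np.int64(253)), (157, np.int64(333)), (160, np.int64(393)), (163, np.int64(396)), (166, np.int64(386)), (169, np.int64(382))]
across long x=150: [(-8, np.int64(369)), (-6, np.int64(359)), (-4, np.int64(328)), (-2, np.int64(276)), (0, np.int64(224)), (2, np.int64(207)), (4, np.int64(198)), (6, np.int64(192)), (8, np.int64(183)), (10, np.int64(197)), (12, np.int64(201)), (14, np.int64(205)), (16, np.int64(205)), (18, np.int64(202)), (20, np.int64(202)), (22, np.int64(211)), (24, np.int64(243)), (26, np.int64(290)), (28, np.int64(304)), (30, np.int64(284)), (32, 
[... 3763 characters left out ...]
7)), (-6, np.int64(480)), (-4, np.int64(488)), (-2, np.int64(375)), (0, np.int64(237)), (2, np.int64(195)), (4, np.int64(193)), (6, np.int64(200)), (8, np.int64(194)), (10, np.int64(205)), (12, np.int64(216)), (14, np.int64(216)), (16, np.int64(221)), (18, np.int64(223)), (20, np.int64(215)), (22, np.int64(204)), (24, np.int64(236)), (26, np.int64(330)), (28, np.int64(360)), (30, np.int64(436)), (32, np.int64(578)), (34, np.int64(568))]
across mitre along y-x, mid 15: [(-10, np.int64(169)), (-8, np.int64(156)), (-6, np.int64(142)), (-4, np.int64(164)), (-2, np.int64(169)), (0, np.int64(186)), (2, np.int64(205)), (4, np.int64(200)), (6, np.int64(202)), (8, np.int64(202)), (10, np.int64(203))]
```

>>> {"method": "drive_tool", "body": {
  "series": "1 0 0.04 0 0 0 0; 1 0 0.09 0 0 0 0; 1 0 0.14 0 0 0 0; 1 0 0.19 0 0 0 0; 1 0 0.24 0 0 0 0; 1 0 0.29 0 0 0 0; 1 0 0.34 0 0 0 0; 1 0 0.37 0 0 0 0"
}}

```text
time_s: 20.7
position: [0.4455, 0.115, 0.2217]
ee_rot: [0.34, 0.94, 0.001, 0.001]
force: [0.1, -0.3, -0.7]
width: 0.003
grasp_force: 0.0
```

```bash
python3 - <<'E'
from edge import *
go(.24,.08,.01)
for n in("top","side"):
    im=cv2.imread(f"rect_{n}.png").astype(int).sum(2); at=lambda x,y:im[int((y+20)*2),int((x+20)*2)]
    print(n,[(x,at(x,-12)) for x in range(248,269,2)],[(y,at(-12,y)) for y in range(203,225,2)])
    print([(x,at(x,1)) for x in range(200,236,2)])
E
```

```text
t 20.7 tip jig [0.2368 0.0765] z 0.1487 ang [0.99998613 0.00511895] F jig [-0.3  0.1] -0.7
shift [ 0.0033 -0.0037  0.1387] turn [0.0033 0.0012 0.0051] world [0.44106242 0.1145291  0.083     ]
top [(248, np.int64(384)), (250, np.int64(391)), (252, np.int64(393)), (254, np.int64(400)), (256, np.int64(397)), (258, np.int64(404)), (260, np.int64(431)), (262, np.int64(457)), (264, np.int64(472)), (266, np.int64(484)), (268, np.int64(485))] [(203, np.int64(385)), (205, np.int64(382)), (207, np.int64(386)), (209, np.int64(374)), (211, np.int64(353)), (213, np.int64(359)), (215, np.int64(389)), (217, np.int64(429)), (219, np.int64(442)), (221, np.int64(453)), (223, np.int64(458))]
[(200, np.int64(229)), (202, np.int64(218)), (204, np.int64(230)), (206, np.int64(226)), (208, np.int64(231)), (210, np.int64(228)), (212, np.int64(225)), (214, np.int64(230)), (216, np.int64(235)), (218, np.int64(233)), (220, np.int64(249)), (222, np.int64(267)), (224, np.int64(270)), (226, np.int64(280)), (228, np.int64(277)), (230, np.int64(288)), (232, np.int64(283)), (234, np.int64(286))]
side [(248, np.int64(
[... 164 characters left out ...]
 np.int64(126)), (266, np.int64(123)), (268, np.int64(109))] [(203, np.int64(495)), (205, np.int64(498)), (207, np.int64(443)), (209, np.int64(384)), (211, np.int64(299)), (213, np.int64(253)), (215, np.int64(244)), (217, np.int64(249)), (219, np.int64(258)), (221, np.int64(249)), (223, np.int64(245))]
[(200, np.int64(198)), (202, np.int64(195)), (204, np.int64(190)), (206, np.int64(196)), (208, np.int64(198)), (210, np.int64(199)), (212, np.int64(202)), (214, np.int64(181)), (216, np.int64(179)), (218, np.int64(196)), (220, np.int64(242)), (222, np.int64(272)), (224, np.int64(271)), (226, np.int64(272)), (228, np.int64(278)), (230, np.int64(286)), (232, np.int64(258)), (234, np.int64(203))]
```

>>> {"method": "drive_tool", "body": {
  "series": "1 0.003 -0.004 0.045 0 0 0; 1 0.003 -0.004 0.09 0 0 0; 1 0.003 -0.004 0.125 0 0 0; 1 0.003 -0.004 0.139 0 0 0; 1 0.003 0.02 0.139 0 0 0; 1 0.003 0.04 0.139 0 0 0; 1 0.003 0.053 0.139 0 0 0; 1 0.003 0.053 0.139 0 0 0"
}}

```text
time_s: 21.5
position: [0.476, 0.155, 0.0827]
ee_rot: [0.341, 0.94, 0.001, 0.001]
force: [-0.1, 0.6, -0.3]
width: -0.005
grasp_force: 0.0
```

```bash
python3 -c "
from g import *
where()"
```

```text
t 21.5 tip jig [0.2392 0.0263] z 0.0097 ang [0.99999485 0.00300119] F jig [ 0.4 -0.4] -0.3
```

>>> {"method": "drive_tool", "body": {
  "series": "1 -0.006 0 0 0 0 0; 1 -0.012 0 0 0 0 0; 1 -0.018 0 0 0 0 0; 1 -0.022 0 0 0 0 0; 1 -0.024 0 0 0 0 0; 1 -0.024 0 0 0 0 0"
}}

```text
time_s: 22.1
position: [0.4928, 0.1369, 0.083]
ee_rot: [0.343, 0.939, 0.0, 0.0]
force: [-0.3, 1.1, 0.5]
width: 0.001
grasp_force: 0.0
```

>>> {"method": "drive_tool", "body": {
  "series": "1 -0.001 0 0 0 0 0; 1 -0.002 0 0 0 0 0; 1 -0.002 0 0 0 0 0"
}}

```text
time_s: 22.4
position: [0.4941, 0.1361, 0.0829]
ee_rot: [0.343, 0.939, 0.0, 0.0]
force: [0.0, -0.2, -0.0]
width: -0.0
grasp_force: 0.0
```

```bash
python3 -c "
from g import *
where()"
```

```text
t 22.4 tip jig [0.2133 0.0293] z 0.0099 ang [ 9.99999994e-01 -7.42277829e-05] F jig [-0.2  0.1] -0.0
```

>>> {"method": "drive_tool", "body": {
  "series": "1 -0.002 0 0 0 0 0; 1 -0.003 0 0 0 0 0; 1 -0.003 0 0 0 0 0"
}}

```text
time_s: 22.7
position: [0.4966, 0.1341, 0.0829]
ee_rot: [0.343, 0.939, 0.0, 0.0]
force: [0.4, -0.7, -0.3]
width: -0.0
grasp_force: 0.0
```

>>> {"method": "drive_tool", "body": {
  "series": "1 -0.001 0 0 0 0 0; 1 -0.002 0 0 0 0 0; 1 -0.002 0 0 0 0 0"
}}

```text
time_s: 23.0
position: [0.4981, 0.1328, 0.0829]
ee_rot: [0.343, 0.939, 0.0, 0.0]
force: [0.8, 0.9, -0.6]
width: -0.001
grasp_force: 0.0
```

>>> {"method": "drive_tool", "body": {
  "series": "1 -0.001 0 0 0 0 0; 1 -0.002 0 0 0 0 0; 1 -0.002 0 0 0 0 0"
}}

```text
time_s: 23.3
position: [0.4995, 0.1315, 0.0829]
ee_rot: [0.343, 0.939, 0.0, -0.0]
force: [-0.2, 0.2, 0.8]
width: 0.0
grasp_force: 0.0
```

```bash
python3 -c "
from g import *
where()"
```

```text
t 23.3 tip jig [0.2062 0.0293] z 0.0099 ang [ 9.99999950e-01 -3.13107267e-04] F jig [ 0.3 -0. ] 0.8
```

>>> {"method": "drive_tool", "body": {
  "series": "1 -0.001 0 0 0 0 0; 1 -0.002 0 0 0 0 0; 1 -0.002 0 0 0 0 0"
}}

```text
time_s: 23.6
position: [0.5003, 0.1304, 0.0827]
ee_rot: [0.343, 0.939, -0.0, -0.001]
force: [-2.5, 1.7, 1.3]
width: -0.003
grasp_force: 1.1
```

>>> {"method": "drive_tool", "body": {
  "series": "1 -0.001 0 0 0 0 0; 1 -0.002 0 0 0 0 0; 1 -0.002 0 0 0 0 0"
}}

```text
time_s: 23.9
position: [0.5009, 0.1294, 0.0824]
ee_rot: [0.343, 0.939, -0.0, -0.002]
force: [-5.0, 3.1, 1.4]
width: -0.0
grasp_force: 2.5
```

```bash
python3 -c "
from g import *
where()"
```

```text
t 23.9 tip jig [0.204  0.0303] z 0.0094 ang [9.99994452e-01 2.17503260e-04] F jig [5.8 0.8] 1.4
```

>>> {"method": "drive_tool", "body": {
  "series": "1 0.012 -0.004 0 0 0 0; 1 0.03 -0.01 0 0 0 0; 1 0.03 -0.02 -0.04 0 0 0; 1 0.03 -0.05 -0.08 0 0 0; 1 0.04 -0.09 -0.12 0 0 0; 1 0.05 -0.13 -0.14 0 0 0; 1 0.06 -0.18 -0.14 0 0 0; 1 0.06 -0.23 -0.14 0 0 0"
}}

```text
time_s: 24.7
position: [0.3097, -0.0061, 0.2237]
ee_rot: [0.341, 0.94, -0.0, 0.002]
force: [0.0, -2.6, 0.7]
width: -0.001
grasp_force: 0.0
```

>>> {"method": "drive_tool", "body": {
  "series": "1 0 -0.05 0 0 0 0; 1 0 -0.1 0 0 0 0; 1 0 -0.15 0 0 0 0; 1 0 -0.19 0 0 0 0; 1 0 -0.19 0 0 0 0"
}}

```text
time_s: 25.2
position: [0.1862, -0.1548, 0.2234]
ee_rot: [0.349, 0.937, -0.002, 0.001]
force: [0.8, -0.1, -0.2]
width: -0.004
grasp_force: 0.0
```

```bash
python3 - <<'E'
from edge import *
where()
for n in("top","side"):
    a=np.load(n+"F.npy",allow_pickle=True).item();b=cam(n)
    P=cloud(a);q=((P[...,:2]-O)@J)*1000
    m=(q[...,0]>-10)&(q[...,0]<240)&(q[...,1]>-10)&(q[...,1]<190)&((q[...,0]<45)|(q[...,1]<45))
    df=abs(cv2.GaussianBlur(a["pixels"],(3,3),0).astype(int)-cv2.GaussianBlur(b["pixels"],(3,3),0)).sum(2)
    k=m&(df>60); print(n,m.sum(),k.sum(),np.median(q[k],0) if k.any() else "")
    if n=="top":
        s=np.load("top0.npy",allow_pickle=True).item()
        d0=abs(cv2.GaussianBlur(s["pixels"],(3,3),0).astype(int)-cv2.GaussianBlur(b["pixels"],(3,3),0)).sum(2)
        for nm,(u,v) in dict(tin=(324,283),glue=(272,134),offcut=(330,143)).items(): print(nm,d0[v-12:v+12,u-16:u+16].max())
E
```

```text
t 25.2 tip jig [0.2613 0.4504] z 0.1505 ang [ 0.99991231 -0.01271938] F jig [-0.6 -0.4] -0.2
top 3786 0 
tin 19
glue 18
offcut 18
side 2218 5 [236.44556511  12.45524961]
```

Neither side has moved since the first check, the mitre is closed, and the tin, glue and offcut are where they started.

```bash
python3 -c "
from bench import r
print(r.hand_in())"
```

```text
the job is handed in; nothing more can be done
None
```

I pushed both frame sides home in the jig and handed the job in at about 25 s. By contact force and camera checks, each lies flat along its fence, with the mitres closed in the corner and the tin, glue and offcut unmoved. The hand-in returned no verdict.

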